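# Select third gear on the bench drive

### The arm

A 6-joint arm with a two-finger parallel gripper is mounted at the origin on a cart in front of the work surface, level with it; the furniture and walls round the work are solid. World frame = base frame: x ahead of the robot, y to its left, z up, the work surface at z = 0. Lengths are in mm, angles in rad, forces in N, time in s.
With the tool pointing down it reaches from about 350 to 875 mm from the base axis. Payload 15.5 kg.
Tool frame: the origin (TCP) lies at the very end of the fingers, on their centre line; the grasp point (between the pads) lies 19 mm behind it (robot.hold_point_z is the distance from the TCP to the grasp point, in mm); z points along the fingers, x is the direction in which the jaws open and shut, and the axes are right-handed (so a half turn about z gives the same grasp; the last joint's range is limited). The gripper opens to 85 mm and grips with 20 to 120 N. Pads are 22 mm wide; open, the fingers measure 114 mm over their backs; the gripper's body (76 mm by 85 mm) begins 54 mm behind the grasp point. The pads swing forward as they close: fully open they stand 13 mm farther back than shut.
Start: joints at [-1.438, 0.494, 1.345, -0, 1.302, -0.096], TCP at [141.148, -608.854, 231.277] pointing down, gripper open.
Joint ranges: [-2.91, 2.91], [-0.82, 2.16], [0.22, 2.67], [-1.22, 4.37], [0.12, 2.79], [-3.08, 3.08]. Speed limits (rad/s): [1.89, 1.89, 2.57, 3.01, 3.01, 3.01].

### API

Orientations are given as a rotation vector (axis times angle).
In Python, from plant import robot gives the robot as it stands.
- The arm moves only by the tool carry_out, never from a script. Its argument "commands" is text: rows parted by semicolons, each of 7 numbers parted by spaces: the turn, a rotation vector about the tool's x, y, z in degrees, then the shift along the tool's x, y, z in mm, then the opening, from -1 (shut) to 1 (fully open). A call has 1 to 5 rows; each row shifts and turns the commanded pose from where the row before left it, along the tool's axes as they then stand; what a row does not reach is not made up. A row lasts 1/10 s, in which the tool goes at most 50 mm and 8.59 degrees, less where a joint would pass 70% of its speed; a pose out of reach is approached as far as the arm can. A call is refused whole if a number of a shift passes 50 or a number of a turn 8.59, either way. A call with a gripper value outside its range is refused whole. The fingers move at their own pace and stop on an object; the grip force is fixed at half the most. Time passes only in rows, so rows that do not move let the fingers close. It gives the time, the measured TCP pose, the force and the opening at its end, in the units of the state.
- robot.get_obs(): the state, without advancing time (a new reading comes with each control period).
- robot.get_image(name): name is "side" or "top" or "wrist"; returns (picture, depth): 420x560x3 uint8, red, green, blue; 420x560 float32, mm along the optical axis (not along the pixel's ray), 0 where there is no reading.
- robot.camera_info(name): a dict with "camera_matrix" (3x3 intrinsics, pixels), "eye" and "orientation" of the camera in the world. Camera axes: x right, y down, z forward; pixel columns grow to the right and rows downward; lengths in mm; the calibration is good to about 2 mm. A picture is of the moment at which its call begins: read the wrist's pose just before it. camera_info takes no time and is no camera call; for the wrist camera it gives the pose at the moment of the call.
- robot.finish_job(): hands the job in, once; it reports no verdict.
The state is a dict: "t": time; "q": joint angles; "dq": joint speeds; "joint_efforts": joint torques, N m; "position": TCP position; "orientation": TCP orientation; "ft_force": force on the tool from outside, world axes, zero at the start; "torque": the same for the moment, N m; "opening": opening from 0.0 (shut) to 1.0 (fully open).
Only numpy, scipy, OpenCV 4.12 (cv2) and the standard library are available. Lean on these libraries where they do the work, as an engineer would, in place of code of your own. Each camera call takes 0.05 s, during which the arm holds its last target.

### The job

Put the gear lever of the bench drive into its third slot: from wherever it stands in the left-hand column, push it to the crossing, across to the right, then forward (away from the front of the unit) fully home into the far right slot, marked with three studs. Only push it gently from outside with the fingertips or the outside of the fingers, never taking the knob between the fingers, and leave the vial, the beaker and the pipette-tip case where they stand.

Things in the scene. Friction and masses are not known exactly. Their poses are not given: they have to be found in the camera images.
- gear_unit: The bench drive, fixed on a black mat: white housing 150 (x) x 140 (y) x 95 mm, aluminium gate plate on it, grey motor on its left side (to y = 134 mm, 99 mm high), output shaft on its right (to y = -114 mm). Origin: centre of its underside, 3 mm above the worktop; x points from its front to its back ('forward'), y to its left, z up.
- gate_center (a point): Centre of the crossing at the top of the gate plate (plate 110 x 104 mm, top 110 mm above the unit's origin), axes as the unit. The gate is an H: two columns along x (centres y = +18 and -18 mm, 18 mm wide) joined by a crossing along y, 20 mm wide. Between the columns stand two fixed islands, 18 mm wide with round noses. The lever's rod is 12 mm thick.
- slot_three (a point): Where the rod's axis meets the plate's top at the end of the third slot, far right. Slot one is far left, two near left, three far right, four near right; one to four small raised studs at each slot's outer end tell them apart.
- lever_across (a joint): Sideways tilt of the gear lever, rad, about the unit's x through a pivot on its z axis, 20 mm above its origin. Positive leans right (-y). 0 upright, stops at -0.21 (left column) and 0.21 (right). Starts left, about -0.2. It can change sides only in the crossing, with lever_fore within about 0.04 of 0; in a slot it has about 0.03 of play. No spring.
- lever_fore (a joint): Fore-and-aft tilt of the lever, rad, about a y axis through the same pivot, which tilts with lever_across. 0 is the crossing, positive leans forward (slots one, three), negative to the front (two, four); stops at +-0.28 are the slot ends. Starts between -0.25 and 0.25. No spring: friction, about 2 N at the knob, holds the lever where it is left.
- lever_knob (a point): Centre of the lever's black knob, an upright cylinder 30 mm in diameter and 54 mm high (27 mm above and below this point) on a steel rod; 180 mm from the pivot, so it moves about 50 mm from crossing to slot end and 75 mm from left to right. z along the lever.
- vial: Loose white vial with a black cap, 23 mm wide, 52 mm high, at the unit's right front. Origin: centre of its underside. A bystander.
- beaker: Loose clear beaker, 53 mm wide, 69 mm high, at the unit's right. Origin: centre of its underside. A bystander.
- tip_case: Loose blue and white pipette-tip case, 74 x 117 x 62 mm, at the unit's left. Origin: centre of its underside. A bystander.

How it is judged (in metres and radians):
On the way:
1. the lever has come across to the right in the crossing (value of joint lever_across above 0.1 rad and value of joint lever_fore between -0.12 and 0.12 rad), for 0.02 s.
At the end, for the whole second after the job is handed in: The lever stands at rest in the third slot (lever_across over 0.12) and home: lever_fore over 0.235 rad, within about 8 mm at the knob of the slot's end; vial, beaker and tip case within 20 mm of where they stood (value of joint lever_fore above 0.235 rad and value of joint lever_across above 0.12 rad and velocity of joint lever_fore between -0.05 and 0.05 rad/s and distance of each of vial, beaker, tip_case from where it was at the start of the episode below 0.02 m); the robot touches nothing.
It fails at once if the knob is taken between the fingers (distance between the grasp point and lever_knob below 0.018 m).
It fails at once if the lever is squeezed or pushed with more than 35 N (contact force between the fingers and lever_fore above 35 N).
It fails at once if a bystander is knocked away, lifted or carried (distance of any of vial, beaker, tip_case from where it was at the start of the episode above 0.03 m).
It also fails if it takes over 64 s, if anything falls off the work surface, if the arm or the gripper's body presses on something with over 40 N, if the wrist force passes 120 N, or if a joint passes its speed limit or range.

## Working session

There is one attempt and no reset: what is moved stays moved. The work goes in short steps, Python scripts to look and compute and a tool call to move; the robot and the scene stay as the last step left them, time stands still between calls to the robot, and variables do not carry over. Pictures are saved under pics/ and viewed, and the job is handed in when it is done.

Besides the shell and the picture viewer there is one more tool, called after "Emit:" by a JSON object that holds its "name" and its "arguments". carry_out: Moves the arm, as the interface text tells. Its arguments: {"type":"object","properties":{"commands":{"type":"string"}},"required":["commands"]}

```bash
mkdir -p pics; ls; cat > h.py <<'E'
import numpy as np,cv2
from plant import robot
def snap(n,f):
    im,d=robot.get_image(n); cv2.imwrite(f'pics/{f}.png',im[:,:,::-1]); np.save(f'pics/{f}.npy',d)
    return im,d
def R_of(o):
    o=np.array(o,float)
    return o if o.shape==(3,3) else cv2.Rodrigues(o.reshape(3,1))[0]
def px(n,d,u,v,z=None):
    c=robot.camera_info(n);K=np.array(c['camera_matrix']);z=d[v,u] if z is None else z
    p=np.linalg.inv(K)@[u,v,1]*z
    return R_of(c['orientation'])@p+np.array(c['eye'])
E
python3 - <<'E'
from h import *
snap('top','top0');snap('side','side0')
for n in('top','side'): print(robot.camera_info(n))
o=robot.get_obs();print(o)
E
```

```text
pics
{'camera_matrix': array([[439.13156672,   0.        , 283.97778882],
       [  0.        , 439.13156672, 209.74051972],
       [  0.        ,   0.        ,   1.        ]]), 'eye': array([ 542.27047083,  155.21219106, 1092.1429702 ]), 'orientation': array([-2.16917352,  2.19366053, -0.07558616])}
{'camera_matrix': array([[512.23822396,   0.        , 278.10854917],
       [  0.        , 512.23822396, 210.50662527],
       [  0.        ,   0.        ,   1.        ]]), 'eye': array([-283.75996356,  438.13508172,  767.62612797]), 'orientation': array([-1.40458701,  1.92321501, -1.01937995])}
{'t': 0.1, 'q': array([-1.43848920e+00,  4.94132803e-01,  1.34603818e+00, -5.85270699e-06,
        1.30254248e+00, -9.54657537e-02]), 'dq': array([-0.00085572, -0.00211563, -0.00181806,  0.00101262,  0.00191384,
        0.00039772]), 'joint_efforts': array([ 2.65519091e-03, -8.83591533e+01, -3.84561968e+01,  1.17759723e-04,
        5.28323537e-03, -4.77294535e-06]), 'position': array([ 141.1097582 , -608.53161366,  230.76308498]), 'orientation': array([-2.45889195e+00,  1.95412186e+00,  1.27346594e-03]), 'ft_force': array([-0.20294302,  0.58484535, -0.26928308]), 'torque': array([0.00539674, 0.02243632, 0.02451834]), 'opening': 0.9969495166685731}
```

View pics/top0.png

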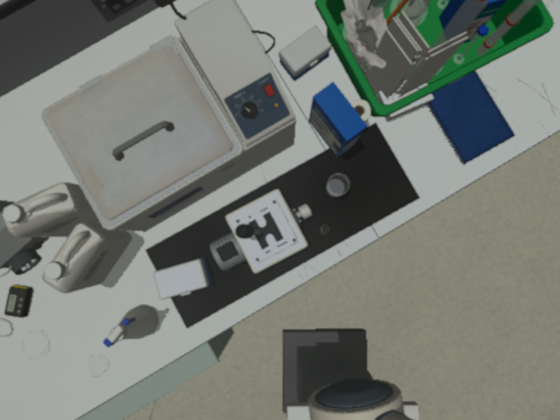

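View pics/side0.png

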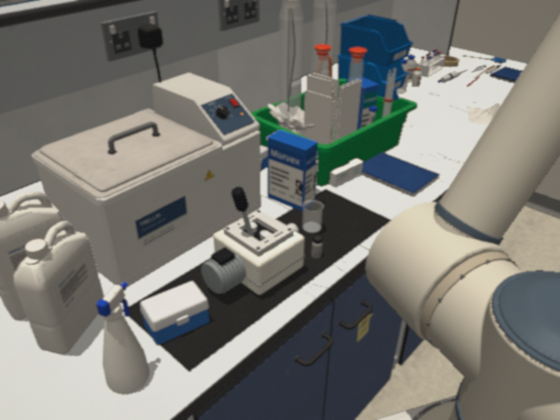

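```bash
python3 - <<'E'
import cv2
im=cv2.imread('pics/top0.png');c=im[170:300,150:350];cv2.imwrite('pics/top0z.png',cv2.resize(c,None,fx=4,fy=4,interpolation=cv2.INTER_CUBIC))
im=cv2.imread('pics/side0.png');c=im[170:300,190:350];cv2.imwrite('pics/side0z.png',cv2.resize(c,None,fx=4.5,fy=4.5,interpolation=cv2.INTER_CUBIC))
E
```

```text
(no output)
```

View pics/top0z.png

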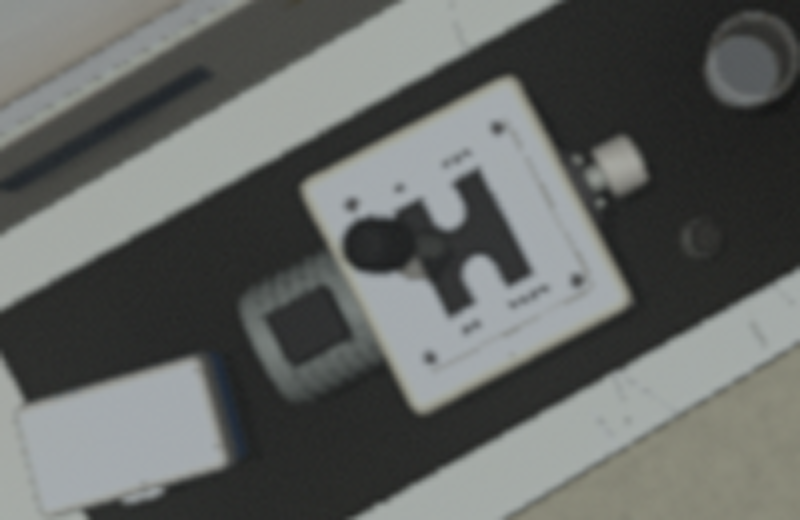

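View pics/side0z.png

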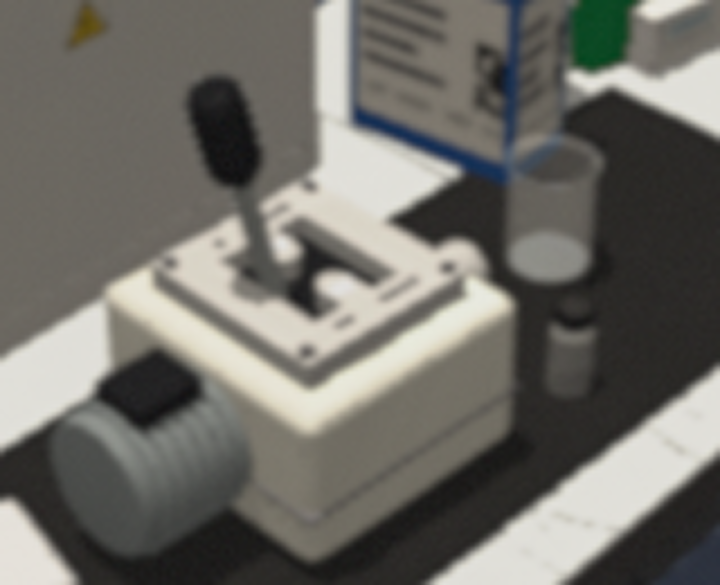

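```bash
python3 - <<'E'
from h import *
d=np.load('pics/top0.npy')
c=robot.camera_info('top');K=c['camera_matrix'];R=R_of(c['orientation']);e=c['eye']
def atz(u,v,z):
    r=R@np.linalg.inv(K)@[150+(u)/4,170+(v)/4,1];return e+r*(z-e[2])/r[2]
cs=[(512,77),(632,300),(420,415),(303,187)]
P=[atz(*p,98) for p in cs];[print(p.round(1)) for p in P];print('ctr',np.mean(P,0))
S=[atz(*p,113) for p in [(351,204),(498,127),(577,281),(430,357)]];C=np.mean(S,0);print('screw ctr',C)
for a in[P[0]-P[3],P[1]-P[2]]: print('front-right dir yaw',np.degrees(np.arctan2(a[0],-a[1])),np.linalg.norm(a))
for a in[P[0]-P[1],P[3]-P[2]]: print('yaw',np.degrees(np.arctan2(a[1],a[0])),np.linalg.norm(a))
for a in [S[0]-S[3],S[1]-S[2]]: print('yawS',np.degrees(np.arctan2(a[1],a[0])),np.linalg.norm(a))
# depth check on knob and plate
for u,v in[(380,243),(375,235),(390,250),(540,260),(700,235),(750,60)]:
    uu,vv=150+u//4,170+v//4; print(u,v,d[vv,uu],px('top',d,uu,vv).round(1))
# knob points in depth
vv,uu=np.mgrid[210:250,225:285]
Z=d[vv,uu];p=(R@(np.linalg.inv(K)@np.stack([uu.ravel(),vv.ravel(),np.ones(uu.size)])*Z.ravel())).T+e
k=p[(p[:,2]>150)&(p[:,2]<260)];print(len(k),k.mean(0),k.max(0),k.min(0))
t=k[k[:,2]>k[:,2].max()-12];print(len(t),t.mean(0))
E
```

```text
[662.9 172.6  98. ]
[535.6 106.2  98. ]
[472.5 226.2  98. ]
[601.5 291.8  98. ]
ctr [568.14423791 199.17666954  98.        ]
screw ctr [568.96203744 200.010971   113.        ]
front-right dir yaw 27.25579244107773 134.0714989913219
front-right dir yaw 27.724265037838872 135.56597687172828
yaw 27.544010570857896 143.61879300748512
yaw 26.951949018113467 144.7274388065498
yawS 27.017983326568583 95.87041867858589
yawS 26.499625830076017 96.6350185913671
380 243 864.48773 [567.3 236.1 227.5]
375 235 861.7278 [571.1 239.7 230.5]
390 250 870.27905 [563.4 232.7 221.4]
540 260 978.4052 [558.5 157.8 112.3]
700 235 1035.1404 [574.8  63.4  56.2]
750 60 1092.8752 [683.   27.2   6.1]
230 [566.56817333 239.40916793 216.66221332] [580.72156203 256.9340288  230.54559396] [551.77431293 223.33928927 150.30050023]
148 [566.66826546 243.58031846 223.94977471]
```

```bash
python3 - <<'E'
from h import *
d=np.load('pics/top0.npy')
c=robot.camera_info('top');K=c['camera_matrix'];R=R_of(c['orientation']);e=c['eye']
vv,uu=np.mgrid[0:420,0:560]
p=(R@(np.linalg.inv(K)@np.stack([uu.ravel(),vv.ravel(),np.ones(uu.size)])*d.ravel())).T+e
ok=(d.ravel()>0)
C=np.array([568.5,199.6]);y=np.radians(27)
ex=np.array([np.cos(y),np.sin(y)]);ey=np.array([-ex[1],ex[0]])
U=np.stack([(p[:,:2]-C)@ex,(p[:,:2]-C)@ey,p[:,2]],1)
# height map grid in unit frame 30mm
print('cols y from +240 to -270')
for gx in range(390,-150,-30):
    print('%5d'%gx,[int(U[m,2].max()) if (m:=ok&(abs(U[:,0]-gx)<15)&(abs(U[:,1]-gy)<15)).any() else -1 for gy in range(240,-271,-30)])
m=ok&(U[:,2]>150)&(abs(U[:,0])<70)&(abs(U[:,1])<90); k=U[m]
for z in range(150,240,8):
    s=k[(k[:,2]>=z)&(k[:,2]<z+8)]
    if len(s): print(z,len(s),s[:,:2].min(0).round(1),s[:,:2].max(0).round(1),s[:,:2].mean(0).round(1))
print(R_of(robot.get_obs()['orientation']).round(3))
E
```

```text
cols y from +240 to -270
  390 [270, 270, 271, 271, 271, 271, 271, 272, 268, 434, 418, 321, 321, 321, -1, 31, 64, 64]
  360 [272, 272, 272, 273, 273, 273, 273, 273, 270, 321, 322, 324, 322, 322, -1, 58, 67, 68]
  330 [273, 273, 273, 273, 272, 272, 272, 272, 270, 321, 322, 322, 322, 321, -1, 3, 66, 67]
  300 [272, 273, 273, 274, 273, 273, 273, 273, 271, 321, 322, 323, 322, 322, -1, 3, 62, 62]
  270 [272, 274, 302, 304, 306, 307, 304, 272, 272, 321, 321, 321, 322, 321, -1, 4, 4, 4]
  240 [273, 274, 305, 307, 306, 306, 303, 273, 271, 317, 319, 318, 317, 316, -1, 4, 4, -1]
  210 [272, 273, 272, 273, 273, 274, 273, 272, 272, 298, 311, 310, 305, 299, 3, 185, 187, 188]
  180 [271, 274, 273, 273, 273, 272, 271, 272, 271, 274, 301, 300, 281, 276, 4, 189, 188, 188]
  150 [264, 263, 264, 262, 262, 262, 260, 259, 258, 252, 258, 254, 254, 251, 6, 185, 189, 189]
  120 [5, 4, 6, 5, 7, 5, 6, 7, 6, 8, 8, 6, 6, 5, 8, 7, 189, 188]
   90 [7, 8, 7, 7, 7, 8, 94, 96, 98, 96, 95, 8, 8, 9, 7, 8, 190, 188]
   60 [8, 8, 6, 9, 7, 9, 116, 116, 117, 116, 117, 8, 8, 9, 70, 75, 9, 8]
   30 [69, 68, 68, 83, 104, 105, 227, 230, 117, 116, 116, 75, 63, 9, 74, 75, 7, 8]
    0 [70, 70, 68, 6, 107, 106, 226, 228, 116, 117, 115, 79, 71, 8, 74, 74, 7, 8]
  -30 [69, 71, 68, 7, 89, 89, 116, 118, 118, 119, 115, 69, 8, 7, 8, 10, 7, 9]
  -60 [6, 41, 61, 9, 10, 9, 116, 117, 116, 117, 115, 8, 59, 41, 9, 7, 8, 9]
  -90 [7, 7, 6, 6, 7, 8, 9, 9, 8, 8, 8, 7, 8, 7, 7, 8, 7, 10]
 -120 [6, 6, 7, 4, 5, 4, 6, 7, 6, 5, 6, 5, 6, 5, 3, 5, 3, 7]
150 1 [ 9.9 22.4] [ 9.9 22.4] [ 9.9 22.4]
182 11 [ 1.5 20.4] [25.4 35.1] [10.7 24.8]
190 15 [ 2.1 21. ] [26.  36.4] [11.8 25.5]
198 17 [ 2.7 22.3] [26.3 37.7] [12.  27.3]
206 16 [ 3.3 24.5] [26.4 46.8] [12.4 29.7]
214 53 [ 3.9 25.8] [33.5 54.1] [17.  38.8]
222 116 [ 6.2 28. ] [31.  52.8] [18.4 40.1]
230 1 [20.6 34.6] [20.6 34.6] [20.6 34.6]
[[ 0.226 -0.974 -0.   ]
 [-0.974 -0.226  0.001]
 [-0.001 -0.    -1.   ]]
```

Emit:
{"name": "carry_out", "arguments": {"commands": "0 0 -7 0 0 -25 -1; 0 0 -7 0 0 -25 -1; 0 0 0 0 0 0 -1"}}

```text
t: 0.4
position: [141.4, -610.1, 284.3]
orientation: [2.68, -1.633, 0.004]
ft_force: [0.6, -0.7, -0.5]
opening: 0.517
```

Emit:
{"name": "carry_out", "arguments": {"commands": "0 0 0 -26 -37 0 -1; 0 0 0 -26 -37 0 -1; 0 0 0 -26 -37 0 -1; 0 0 0 -26 -37 0 -1; 0 0 0 -26 -37 0 -1"}}

```text
t: 0.9
position: [247.1, -407.0, 280.7]
orientation: [-2.678, 1.642, 0.001]
ft_force: [1.9, 0.1, 0.7]
opening: -0.002
```

Emit:
{"name": "carry_out", "arguments": {"commands": "0 0 0 -26 -37 0 -1; 0 0 0 -26 -37 0 -1; 0 0 0 -26 -37 0 -1; 0 0 0 -26 -37 0 -1; 0 0 0 -26 -37 0 -1"}}

```text
t: 1.4
position: [352.6, -207.2, 280.9]
orientation: [-2.678, 1.642, 0.001]
ft_force: [1.3, -0.8, -0.0]
opening: 0.001
```

Emit:
{"name": "carry_out", "arguments": {"commands": "0 0 0 -26 -37 0 -1; 0 0 0 -26 -37 0 -1; 0 0 0 -26 -37 0 -1; 0 0 0 -26 -37 0 -1; 0 0 0 -26 -37 0 -1"}}

```text
t: 1.9
position: [458.3, -7.1, 280.9]
orientation: [2.678, -1.642, -0.001]
ft_force: [0.3, -1.2, 0.4]
opening: 0.001
```

Emit:
{"name": "carry_out", "arguments": {"commands": "0 0 0 -26 -37 0 -1; 0 0 0 -26 -37 0 -1; 0 0 0 -26 -37 0 -1; 0 0 0 -26 -37 0 -1; 0 0 0 0 0 0 -1"}}

```text
t: 2.4
position: [544.0, 154.9, 280.2]
orientation: [-2.681, 1.637, 0.001]
ft_force: [0.4, -1.6, 0.1]
opening: -0.002
```

```bash
cat >> h.py <<'E'
C=np.array([568.5,199.6]);_y=np.radians(27)
ex=np.array([np.cos(_y),np.sin(_y)]);ey=np.array([-ex[1],ex[0]])
def unit(p): return np.array([(np.array(p[:2])-C)@ex,(np.array(p[:2])-C)@ey,p[2]])
def lever(f):
    im,d=snap('top',f)
    c=robot.camera_info('top');K=c['camera_matrix'];R=R_of(c['orientation']);e=c['eye']
    vv,uu=np.mgrid[0:420,0:560]
    p=(R@(np.linalg.inv(K)@np.stack([uu.ravel(),vv.ravel(),np.ones(uu.size)])*d.ravel())).T+e
    U=np.c_[(p[:,:2]-C)@ex,(p[:,:2]-C)@ey,p[:,2]]
    return im,U.reshape(420,560,3)
def st():
    o=robot.get_obs();R=R_of(o['orientation']);print('t',round(o['t'],2),'unit',unit(o['position']).round(1),'yaw of tool x',np.degrees(np.arctan2(R[1,0],R[0,0])).round(2),'z',R[:,2].round(3),'F',np.round(o['ft_force'],1),'op',round(o['opening'],2))
E
python3 - <<'E'
from h import *
st(); snap('side','side1'); snap('wrist','w1'); snap('top','top1'); print(robot.camera_info('wrist'))
E
```

```text
t 2.4 unit [-42.1 -28.7 280.2] yaw of tool x -62.82 z [-0.     0.001 -1.   ] F [ 0.4 -1.6  0.1] op -0.0
{'camera_matrix': array([[331.86888327,   0.        , 282.57026918],
       [  0.        , 331.86888327, 213.17037995],
       [  0.        ,   0.        ,   1.        ]]), 'eye': array([601.599804  , 181.18480829, 423.56910084]), 'orientation': array([ 2.47865031, -1.51806568, -0.20421888])}
```

View pics/w1.png

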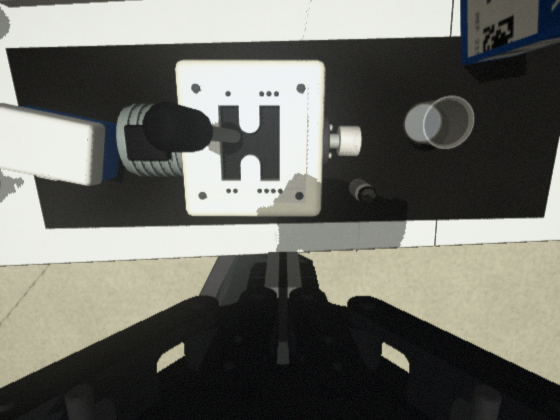

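View pics/side1.png

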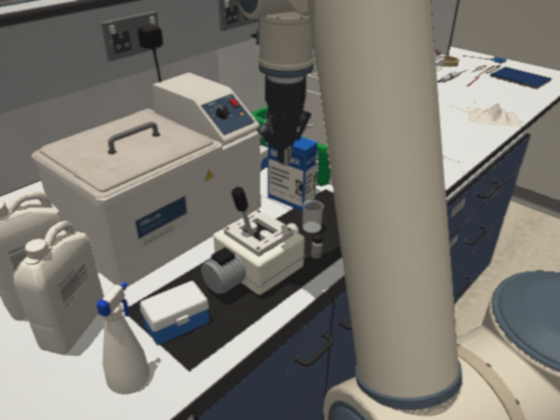

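```bash
python3 - <<'E'
from h import *
c=robot.camera_info('wrist');K=c['camera_matrix'];R=R_of(c['orientation']);e=c['eye']
def atz(u,v,z):
    r=R@np.linalg.inv(K)@[u,v,1];return e+r*(z-e[2])/r[2]
S=[atz(*p,113) for p in [(196,88),(301,88),(300,196),(202,196)]]
print(np.mean(S,0),[unit(s).round(1) for s in S])
d=np.load('pics/w1.npy')
vv,uu=np.mgrid[90:165,130:250];Z=d[vv,uu]
p=(R@(np.linalg.inv(K)@np.stack([uu.ravel(),vv.ravel(),np.ones(uu.size)])*Z.ravel())).T+e
U=np.c_[(p[:,:2]-C)@ex,(p[:,:2]-C)@ey,p[:,2]]
for z in range(120,240,8):
    s=U[(U[:,2]>=z)&(U[:,2]<z+8)]
    if len(s): print(z,len(s),s[:,:2].min(0).round(1),s[:,:2].max(0).round(1),s[:,:2].mean(0).round(1))
E
python3 - <<'E'
import cv2
im=cv2.imread('pics/w1.png');cv2.imwrite('pics/w1z.png',cv2.resize(im[50:230,120:350],None,fx=3.3,fy=3.3,interpolation=cv2.INTER_CUBIC))
E
```

```text
[570.55237652 199.12558537 113.        ] [array([ 50.1,  44.7, 113. ]), array([ 50.2, -47.6, 113. ]), array([-46.9, -48.1, 113. ]), array([-47. ,  45.6, 113. ])]
120 44 [ 4.1 12.6] [15.5 19. ] [ 9.6 14.7]
128 47 [ 5.4 14. ] [16.4 19.4] [10.5 16.3]
136 54 [ 5.8 15.9] [17.4 22.1] [11.1 18.2]
144 56 [ 6.3 17.4] [18.2 24.7] [11.7 19.8]
152 57 [ 7.4 19. ] [18.3 24.5] [12.2 21.1]
160 22 [ 8.7 20.7] [16.1 23.7] [12.5 21.7]
176 1 [27.3 23.6] [27.3 23.6] [27.3 23.6]
184 139 [ 0.9 17.4] [29.1 32.1] [14.8 20.6]
192 227 [ 1.4 18.2] [30.  33.9] [15.1 22.2]
200 240 [ 2.1 19.9] [30.8 35.2] [15.4 23.9]
208 278 [ 2.7 21.1] [32.7 36.9] [16.5 25.4]
216 720 [ 3.5 23.1] [32.7 51.7] [18.9 33. ]
224 1255 [ 6.4 25.5] [30.6 49.3] [18.2 37.1]
```

View pics/w1z.png

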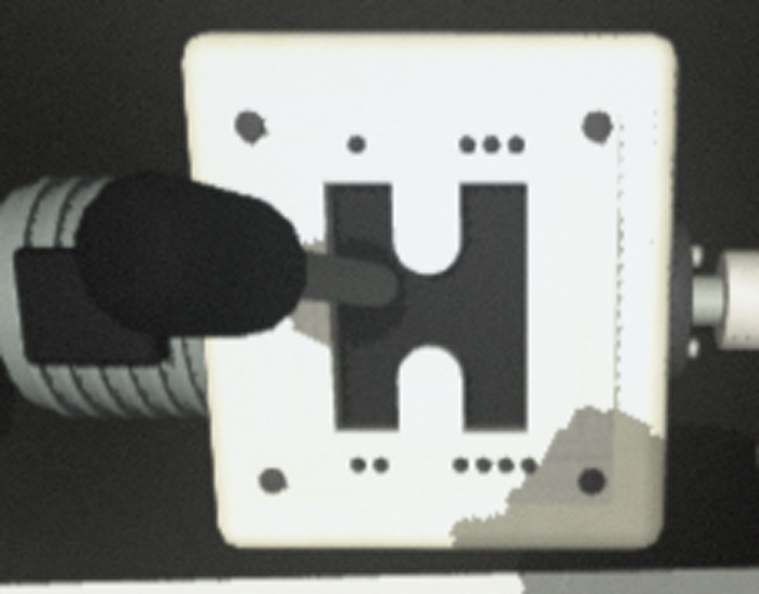

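Emit:
{"name": "carry_out", "arguments": {"commands": "0 0 0 -22 -35 0 -1; 0 0 0 -22 -35 0 -1; 0 0 0 -23 -36 0 -1; 0 0 0 0 0 0 -1; 0 0 0 0 0 0 -1"}}

```text
t: 3.05
position: [606.3, 257.9, 280.8]
orientation: [2.678, -1.641, -0.001]
ft_force: [0.1, -0.6, -0.7]
opening: 0.002
```

```bash
python3 - <<'E'
from h import *
st()
E
```

```text
t 3.05 unit [ 60.1  34.8 280.8] yaw of tool x -62.98 z [-0.001 -0.001 -1.   ] F [ 0.1 -0.6 -0.7] op 0.0
```

Emit:
{"name": "carry_out", "arguments": {"commands": "0 0 0 -3 -3 -0 -1; 0 0 0 0 0 30 -1; 0 0 0 0 0 30 -1; 0 0 0 0 0 29 -1; 0 0 0 0 0 0 -1"}}

```text
t: 3.55
position: [605.6, 260.9, 189.0]
orientation: [2.674, -1.64, -0.006]
ft_force: [0.2, -0.6, -0.3]
opening: 0.003
```

```bash
python3 - <<'E'
from h import *
st(); snap('side','side2'); snap('wrist','w2')
import cv2
im=cv2.imread('pics/side2.png');cv2.imwrite('pics/side2z.png',cv2.resize(im[110:290,170:350],None,fx=3.3,fy=3.3,interpolation=cv2.INTER_CUBIC))
E
```

```text
t 3.55 unit [ 60.9  37.8 189. ] yaw of tool x -63.03 z [-0.006 -0.002 -1.   ] F [ 0.2 -0.6 -0.3] op 0.0
```

View pics/side2z.png

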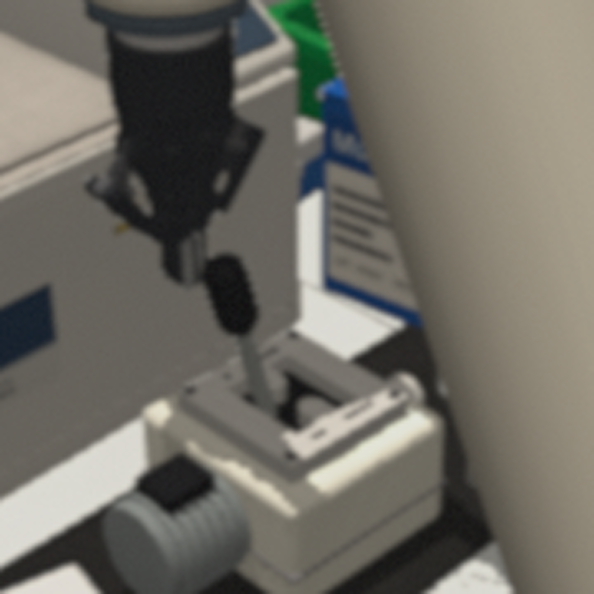

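View pics/w2.png

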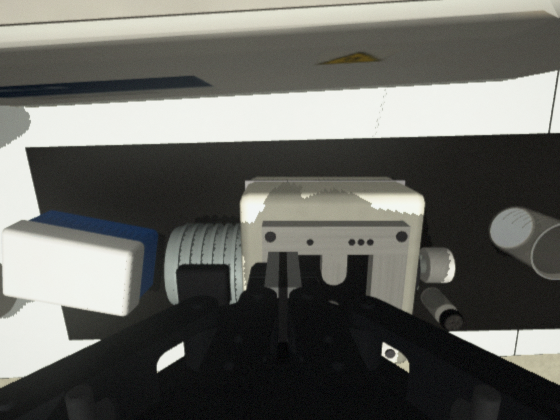

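Emit:
{"name": "carry_out", "arguments": {"commands": "0 0 0 0 6 0 -1; 0 0 0 0 6 0 -1; 0 0 0 0 4 0 -1; 0 0 0 0 3 0 -1; 0 0 0 0 3 0 -1"}}

```text
t: 4.15
position: [588.4, 252.8, 192.9]
orientation: [-2.678, 1.64, -0.001]
ft_force: [1.9, 1.8, 1.2]
opening: -0.0
```

Emit:
{"name": "carry_out", "arguments": {"commands": "0 0 0 0 3 0 -1; 0 0 0 0 2 0 -1; 0 0 0 0 2 0 -1; 0 0 0 0 0 0 -1"}}

```text
t: 4.55
position: [581.8, 249.5, 192.3]
orientation: [2.679, -1.64, -0.0]
ft_force: [1.4, 0.5, 0.8]
opening: -0.001
```

```bash
python3 - <<'E'
from h import *
st(); im,U=lever('top3')
m=(abs(U[...,0])<45)&(abs(U[...,1]-20)<50)&(U[...,2]>120)&(U[...,2]<235)
k=U[m];print(len(k))
for z in range(120,240,8):
    s=k[(k[:,2]>=z)&(k[:,2]<z+8)]
    if len(s): print(z,len(s),s[:,:2].min(0).round(1),s[:,:2].max(0).round(1),s[:,:2].mean(0).round(1))
import cv2
im=cv2.imread('pics/top3.png');cv2.imwrite('pics/top3z.png',cv2.resize(im[170:300,180:350],None,fx=4,fy=4,interpolation=cv2.INTER_CUBIC))
snap('side','side3')
im=cv2.imread('pics/side3.png');cv2.imwrite('pics/side3z.png',cv2.resize(im[110:290,170:350],None,fx=3.3,fy=3.3,interpolation=cv2.INTER_CUBIC))
E
```

```text
t 4.55 unit [ 34.5  38.4 192.3] yaw of tool x -62.95 z [-0. -0. -1.] F [1.4 0.5 0.8] op -0.0
0
```

View pics/top3z.png

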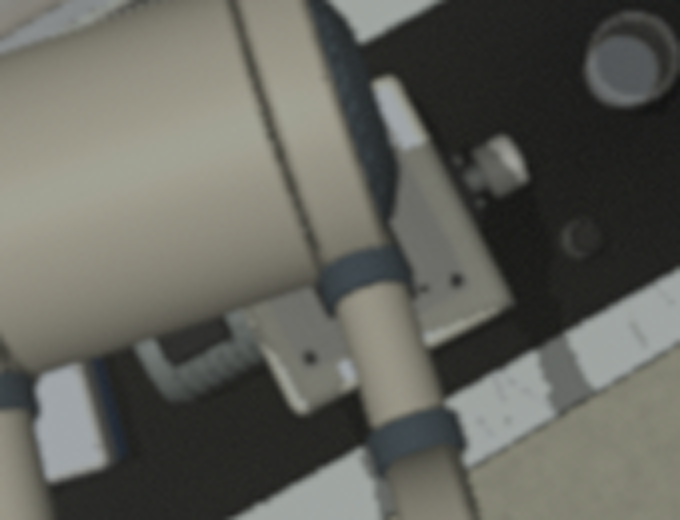

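View pics/side3z.png

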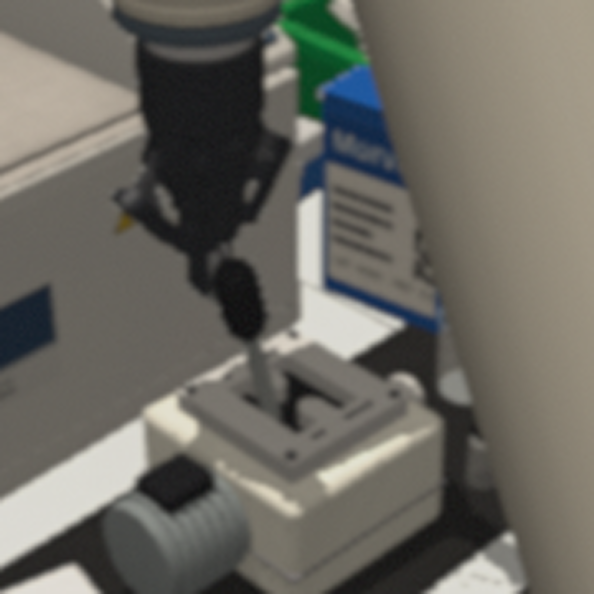

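```bash
cat >> h.py <<'E'
def sideU(f):
    d=np.load(f'pics/{f}.npy');c=robot.camera_info('side');K=c['camera_matrix'];R=R_of(c['orientation']);e=c['eye']
    vv,uu=np.mgrid[0:420,0:560]
    p=(R@(np.linalg.inv(K)@np.stack([uu.ravel(),vv.ravel(),np.ones(uu.size)])*d.ravel())).T+e
    return np.c_[(p[:,:2]-C)@ex,(p[:,:2]-C)@ey,p[:,2]].reshape(420,560,3)
def bands(f,lo=118,hi=240):
    U=sideU(f);m=(abs(U[...,0])<80)&(abs(U[...,1])<80)&(U[...,2]>lo)&(U[...,2]<hi)
    vv,uu=np.nonzero(m);k=U[m]
    for z in range(lo,hi,10):
        i=(k[:,2]>=z)&(k[:,2]<z+10);s=k[i]
        if len(s): print(z,len(s),'u',uu[i].min(),uu[i].max(),s[:,:2].min(0).round(1),s[:,:2].max(0).round(1),np.median(s[:,:2],0).round(1))
E
python3 - <<'E'
from h import *
for f in('side0','side2','side3'): print(f);bands(f)
E
```

```text
side0
118 22 u 246 251 [ 4.6 17.9] [16.9 29. ] [ 7.8 23.9]
128 22 u 245 250 [ 5.6 18.9] [16.7 30.6] [ 8.8 26.1]
138 21 u 244 249 [ 6.5 21. ] [17.9 31.9] [ 9.2 27.9]
148 21 u 243 248 [ 6.4 23.5] [17.7 33.4] [10.  30.9]
158 24 u 241 247 [ 8.  26.2] [16.7 36.5] [10.6 33.1]
168 11 u 239 247 [ 4.7 29.7] [13.7 44.3] [ 8.4 38.5]
178 48 u 234 248 [ 1.6 28.3] [26.3 49.1] [ 6.4 42.2]
188 56 u 233 248 [ 0.5 23.1] [23.9 52.1] [ 6.1 42.7]
198 58 u 232 247 [ 1.7 25.5] [25.8 53.7] [ 6.7 45.1]
208 72 u 231 246 [ 2.7 27.4] [27.1 55.9] [ 9.  48.4]
218 99 u 231 244 [ 3.3 28.9] [29.6 54. ] [15.6 43.5]
side2
118 17 u 246 251 [ 6.1 18.2] [14.6 28.4] [ 7.7 24.2]
128 22 u 245 250 [ 5.5 18.1] [15.2 30.4] [ 8.4 27.3]
138 24 u 244 249 [ 2.9 20.2] [14.2 32.4] [ 9.4 27.3]
148 23 u 242 248 [ 7.9 22.9] [17.3 34.3] [11.1 30.7]
158 19 u 241 247 [ 8.3 25.3] [18.2 37. ] [10.8 32.3]
168 14 u 238 246 [ 4.7 29.3] [14.7 47.2] [ 9.2 36.2]
178 44 u 235 248 [ 2.1 27.9] [22.1 49. ] [ 6.  42.3]
188 86 u 221 248 [ 0.9 24.5] [66.5 51.9] [ 9.9 43.5]
198 111 u 219 247 [ 2.4 23.3] [68.7 53.3] [23.4 44.9]
208 126 u 219 246 [ 2.7 26.
[... 184 characters left out ...]
8]
side3
118 20 u 248 258 [-49.5  16.4] [ 9.2 51.4] [ 2.5 23.6]
128 22 u 247 252 [-0.3 18.9] [ 8.3 30.6] [ 2.9 26.2]
138 22 u 246 251 [ 1.  21.4] [ 9.9 32.2] [ 3.  28.4]
148 20 u 245 250 [ 0.1 23.8] [ 8.8 33.8] [ 3.7 30.7]
158 24 u 244 249 [ 0.9 23.8] [10.3 36.3] [ 4.  32.7]
168 12 u 241 250 [-3.5 28. ] [ 6.6 45.2] [ 1.7 37.9]
178 42 u 237 251 [-6.6 26.3] [17.  48.8] [-1.8 43.3]
188 68 u 230 251 [-7.6 22.8] [39.9 51.3] [-1.3 43.8]
198 88 u 227 250 [-8.2 24.4] [40.8 53.6] [ 2.5 47.8]
208 96 u 227 249 [-6.5 27.2] [39.8 55. ] [ 2.6 49.5]
218 151 u 227 248 [-4.8 27.4] [39.9 56.2] [11.  44.6]
228 49 u 226 243 [10.6 17.4] [29.6 66. ] [23.2 41.3]
238 17 u 228 249 [19.4  4.6] [29.5 62.6] [21.8 36.7]
```

Emit:
{"name": "carry_out", "arguments": {"commands": "0 0 0 0 3 0 -1; 0 0 0 0 3 0 -1; 0 0 0 0 1 0 -1; 0 0 0 0 0 0 -1; 0 0 0 0 0 0 -1"}}

```text
t: 5.15
position: [575.7, 246.3, 192.3]
orientation: [2.679, -1.64, -0.0]
ft_force: [1.4, 1.0, 0.8]
opening: 0.0
```

```bash
python3 - <<'E'
from h import *
st(); snap('side','side4');bands('side4')
E
```

```text
t 5.15 unit [ 27.6  38.4 192.3] yaw of tool x -62.95 z [-0. -0. -1.] F [1.4 1.  0.8] op 0.0
118 16 u 249 254 [-3.8 17.2] [ 4.4 28.5] [-0.9 24.9]
128 19 u 248 253 [-3.9 20.3] [ 4.9 31. ] [-1.4 27. ]
138 23 u 247 253 [-4.1 20. ] [ 4.8 32.6] [-1.1 27.3]
148 19 u 246 252 [-5.2 22.2] [ 6.2 33.7] [-0.7 31.4]
158 20 u 246 251 [-4.  25.1] [ 4.9 36.1] [-1.7 32.7]
168 11 u 244 250 [-7.1 32.9] [-1.1 44.1] [-4.6 37.5]
178 44 u 239 253 [-13.5  26.7] [10.8 49. ] [-8.6 42.2]
188 65 u 232 253 [-13.2  22.2] [36.  51.7] [-7.9 44.2]
198 86 u 229 252 [-14.   26.2] [33.7 54.1] [-3.6 48.6]
208 96 u 229 251 [-14.4  30.3] [35.1 55.2] [-3.5 49.7]
218 160 u 229 250 [-13.5  24.7] [33.9 54.1] [ 3.6 44.4]
228 56 u 222 250 [-6.4  9.3] [34.6 67.3] [17.  38.8]
238 21 u 221 251 [13.3  6.7] [36.9 68.9] [15.8 44.7]
```

Emit:
{"name": "carry_out", "arguments": {"commands": "0 0 0 0 -14 0 -1; 0 0 0 0 0 -15 -1; 0 0 0 -24 0 0 -1; 0 0 0 -24 0 0 -1; 0 0 0 0 0 0 -1"}}

```text
t: 5.7
position: [564.9, 297.4, 207.1]
orientation: [2.681, -1.637, -0.002]
ft_force: [-0.7, -1.0, 0.7]
opening: -0.003
```

Emit:
{"name": "carry_out", "arguments": {"commands": "0 0 0 0 14 0 -1; 0 0 0 0 14 0 -1; 0 0 0 0 12 0 -1; 0 0 0 0 0 0 -1; 0 0 0 0 0 0 -1"}}

```text
t: 6.2
position: [531.1, 277.1, 207.3]
orientation: [2.679, -1.641, 0.0]
ft_force: [-0.4, 0.6, -0.0]
opening: 0.001
```

```bash
python3 - <<'E'
from h import *
st(); snap('side','side5');bands('side5')
snap('wrist','w5')
im=cv2.imread('pics/side5.png');cv2.imwrite('pics/side5z.png',cv2.resize(im[110:290,170:350],None,fx=3.3,fy=3.3,interpolation=cv2.INTER_CUBIC))
E
```

```text
t 6.2 unit [  1.8  86.  207.3] yaw of tool x -62.96 z [ 0. -0. -1.] F [-0.4  0.6 -0. ] op 0.0
118 19 u 249 254 [-5.6 17.5] [ 4.4 27.4] [-1.2 25.1]
128 24 u 248 253 [-4.7 16.5] [ 4.9 30. ] [-1.7 26.2]
138 19 u 247 253 [-3.5 21.2] [ 4.5 32.4] [-1.  27.9]
148 19 u 246 252 [-3.8 23.1] [ 4.4 34.1] [-1.8 30.3]
158 21 u 246 251 [-4.  23.7] [ 4.1 36.4] [-1.6 31.1]
168 13 u 244 252 [-10.4  28. ] [ 0.2 44.4] [-4.  38.3]
178 41 u 239 253 [-12.4  25.6] [ 9.2 48.6] [-7.  42.5]
188 58 u 238 253 [-13.9  21.9] [11.6 51.6] [-9.  43.7]
198 58 u 237 252 [-13.4  25.2] [11.8 54.4] [-8.2 45.9]
208 69 u 232 251 [-14.3  28.7] [ 6.8 79.3] [-8.4 47.6]
218 111 u 232 250 [-11.3  28.5] [11.5 79.1] [-2.3 44.6]
228 9 u 232 233 [-6.7 71.9] [-3.6 77.4] [-5.9 76.1]
238 3 u 232 233 [-6.9 71.3] [-3.1 76.5] [-6.4 74.4]
```

View pics/side5z.png

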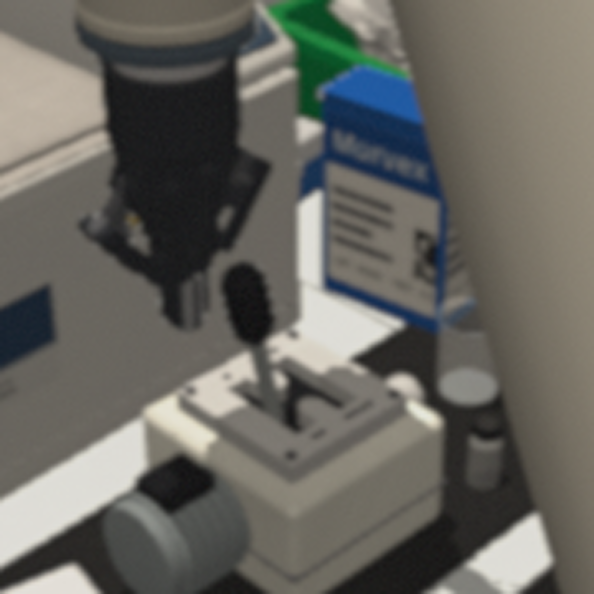

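View pics/w5.png

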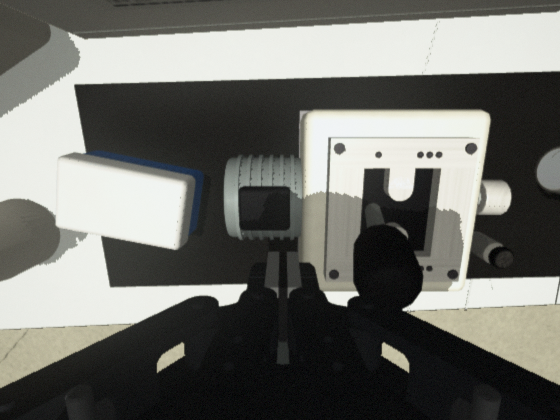

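Emit:
{"name": "carry_out", "arguments": {"commands": "0 0 0 8 0 0 -1; 0 0 0 6 0 0 -1; 0 0 0 5 0 0 -1; 0 0 0 5 0 0 -1; 0 0 0 5 0 0 -1"}}

```text
t: 6.8
position: [544.3, 251.2, 207.5]
orientation: [-2.679, 1.64, -0.0]
ft_force: [-0.8, 2.8, 4.0]
opening: -0.0
```

```bash
python3 - <<'E'
from h import *
st(); snap('side','side6');bands('side6')
E
```

```text
t 6.8 unit [  1.9  57.  207.5] yaw of tool x -62.96 z [ 0.  0. -1.] F [-0.8  2.8  4. ] op -0.0
118 17 u 251 259 [ -4.2 -40.7] [45.8 22.5] [-1.1 19.1]
128 25 u 250 255 [-5.6 14.5] [ 6.4 24.7] [-1.2 21.4]
138 18 u 249 254 [-4.  17.7] [ 5.2 26.6] [-1.3 23.4]
148 18 u 249 254 [-5.  17.1] [ 6.2 27.4] [-1.8 24.3]
158 23 u 248 253 [-3.9 19. ] [ 5.4 29.7] [-1.  25.7]
168 13 u 245 255 [-9.5 18.9] [ 4.6 36. ] [-2.2 26.9]
178 42 u 242 256 [-14.   17.2] [12. 41.] [-8.4 35.6]
188 55 u 242 256 [-14.5  16. ] [ 7.2 43.6] [-8.6 35.9]
198 48 u 234 255 [-14.1  19. ] [ 5.8 63.3] [-8.9 35.1]
208 83 u 231 255 [-14.1  17.5] [ 6.3 70.2] [-8.5 42.9]
218 143 u 230 254 [-13.9  21.3] [11.1 72.1] [-6.3 41.8]
228 73 u 230 250 [-12.8  23.4] [ 7.9 72.4] [-5.  64.3]
238 14 u 230 244 [-10.5  43.5] [ 4.9 71.9] [-6.3 61.5]
```

Emit:
{"name": "carry_out", "arguments": {"commands": "0 0 0 6 0 0 -1; 0 0 0 6 0 0 -1; 0 0 0 6 0 0 -1; 0 0 0 6 0 0 -1; 0 0 0 6 0 0 -1"}}

```text
t: 7.35
position: [557.8, 224.2, 207.2]
orientation: [2.679, -1.64, -0.0]
ft_force: [-0.8, 0.7, 1.1]
opening: 0.005
```

```bash
python3 - <<'E'
from h import *
st(); snap('side','side7');bands('side7')
E
```

```text
t 7.35 unit [  1.6  26.8 207.2] yaw of tool x -62.95 z [-0. -0. -1.] F [-0.8  0.7  1.1] op 0.0
118 26 u 228 261 [-5.6 -2.3] [47.8 48.3] [-0.6  5.1]
128 23 u 256 261 [-3.9 -2.5] [6.4 7.1] [-0.2  4.6]
138 22 u 256 261 [-4.4 -2.7] [6.  7.2] [-0.8  4.5]
148 23 u 256 261 [-4.6 -2.4] [4.7 8. ] [-1.4  3.9]
158 24 u 256 261 [-3.8 -3.2] [5.6 6.7] [-1.6  4.5]
168 15 u 256 261 [-6.4 -3.2] [3.3 6.8] [-1.   3.7]
178 33 u 252 265 [-12.   -7.1] [ 6.8 14.9] [-7.1  9.9]
188 55 u 252 265 [-13.9  -7.2] [ 7.2 17.1] [-6.8  9.8]
198 49 u 245 265 [-14.2  -8.3] [ 5.7 33.7] [-9.7  6.8]
208 79 u 242 265 [-14.8  -6.7] [ 6.7 40.4] [-8.4 14.5]
218 112 u 242 265 [-14.5  -9.4] [14.3 41.5] [-7.7 16.1]
228 103 u 242 264 [-11.3  -9.4] [ 9.8 41.7] [-4.9 23.9]
238 7 u 246 251 [-9.8 30.1] [-4.5 39.4] [-5.7 33.7]
```

Emit:
{"name": "carry_out", "arguments": {"commands": "0 0 0 6 0 0 -1; 0 0 0 6 0 0 -1; 0 0 0 6 0 0 -1; 0 0 0 6 0 0 -1; 0 0 0 5 0 0 -1"}}

```text
t: 7.9
position: [570.9, 198.4, 207.1]
orientation: [2.679, -1.64, -0.0]
ft_force: [-1.8, 2.0, -0.9]
opening: 0.004
```

```bash
python3 - <<'E'
from h import *
st(); snap('side','side8');bands('side8')
E
```

```text
t 7.9 unit [  1.6  -2.2 207.1] yaw of tool x -62.96 z [-0. -0. -1.] F [-1.8  2.  -0.9] op 0.0
118 26 u 261 266 [ -5.3 -17.6] [ 6.5 -6.2] [ -0.8 -11.4]
128 22 u 262 267 [ -3.  -21.9] [ 6.9 -7.8] [  0.1 -12.9]
138 22 u 262 267 [ -4.7 -17.8] [  9.3 -10.4] [ -0.1 -13.9]
148 24 u 263 268 [ -4.6 -23.7] [  4.2 -11.8] [ -0.9 -15.4]
158 25 u 263 268 [ -3.  -23.5] [  8.  -12.5] [ -1. -17.]
168 14 u 262 270 [ -8.2 -22.8] [  5.2 -12.4] [ -2.2 -16.8]
178 42 u 260 274 [-12.  -36.1] [11.4 -9.5] [ -6.1 -14.5]
188 60 u 260 274 [-14.7 -33.3] [10.4 -7.7] [ -7.3 -15.9]
198 47 u 255 275 [-14.2 -36.9] [10.5  4.4] [ -9.4 -18. ]
208 77 u 253 275 [-15.4 -36.6] [ 7.9 10.6] [ -9.1 -16.7]
218 120 u 253 275 [-13.3 -38.8] [15.6 12.5] [ -6.5 -15.3]
228 79 u 252 271 [-11.9 -30.3] [10.3 12.9] [-5.3  4.4]
238 8 u 258 266 [-11.  -14.4] [-5.1  7.4] [-8.6 -2.1]
```

Emit:
{"name": "carry_out", "arguments": {"commands": "0 0 0 3 0 0 -1; 0 0 0 2 0 0 -1; 0 0 0 1 0 0 -1; 0 0 0 0 0 0 -1"}}

```text
t: 8.35
position: [573.5, 193.5, 207.3]
orientation: [2.679, -1.64, -0.0]
ft_force: [-0.7, 1.2, -0.1]
opening: -0.002
```

Emit:
{"name": "carry_out", "arguments": {"commands": "0 0 0 1 0 0 -1; 0 0 0 1 0 0 -1; 0 0 0 0 0 0 -1"}}

```text
t: 8.65
position: [574.5, 191.7, 207.3]
orientation: [-2.679, 1.64, -0.0]
ft_force: [-0.6, 1.9, -0.9]
opening: -0.002
```

```bash
python3 - <<'E'
from h import *
st(); snap('side','side9');bands('side9')
E
```

```text
t 8.65 unit [  1.7  -9.7 207.3] yaw of tool x -62.95 z [ 0.  0. -1.] F [-0.6  1.9 -0.9] op -0.0
118 21 u 263 267 [ -3.8 -20.4] [ 4.7 -9.6] [ -0.1 -14.2]
128 23 u 263 268 [ -3.9 -23.3] [  6.3 -10.8] [ -1.3 -17.2]
138 21 u 264 269 [ -3.8 -26.3] [  4.6 -14.4] [ -1.  -17.8]
148 26 u 264 269 [ -3.9 -27.2] [  7.4 -15.1] [ -0.5 -20. ]
158 26 u 265 270 [ -4.8 -28.8] [  7.6 -17.1] [ -0.3 -22.9]
168 18 u 264 272 [ -8.1 -28.8] [  5.4 -17.2] [ -1.5 -23.7]
178 44 u 263 276 [-13.  -41.3] [  7.  -14.9] [ -7.9 -21. ]
188 57 u 262 276 [-13.  -38.2] [ 12.  -15.2] [ -6.9 -21.7]
198 51 u 258 277 [-14.6 -40.3] [ 6.6 -2.3] [ -9.3 -24.6]
208 77 u 255 278 [-14.1 -47.3] [10.2  2.8] [ -8.5 -22.2]
218 122 u 255 277 [-14.1 -47.7] [8.2 5.5] [ -5.8 -22.7]
228 67 u 255 270 [-11.8 -27.4] [9.3 6.3] [-5.6 -3.1]
238 11 u 256 269 [ -9.5 -22.4] [3.6 4.7] [-4.7 -0.3]
```

Emit:
{"name": "carry_out", "arguments": {"commands": "0 0 0 1 0 0 -1; 0 0 0 0 0 0 -1; 0 0 0 -9 0 0 -1; 0 0 0 -9 0 0 -1; 0 0 0 0 0 0 -1"}}

```text
t: 9.2
position: [566.0, 208.1, 207.4]
orientation: [-2.68, 1.639, 0.0]
ft_force: [0.3, 0.1, 0.7]
opening: 0.002
```

Emit:
{"name": "carry_out", "arguments": {"commands": "0 0 0 0 20 0 -1; 0 0 0 0 20 0 -1; 0 0 0 0 3 7 -1; 0 0 0 0 0 0 -1"}}

```text
t: 9.6
position: [528.0, 187.3, 199.7]
orientation: [2.679, -1.64, -0.001]
ft_force: [0.5, 0.9, -0.0]
opening: 0.002
```

```bash
python3 - <<'E'
from h import *
st(); snap('side','side10');bands('side10');snap('wrist','w10')
E
```

```text
t 9.6 unit [-41.7   7.4 199.7] yaw of tool x -62.95 z [-0.001 -0.    -1.   ] F [ 0.5  0.9 -0. ] op 0.0
118 21 u 263 268 [ -4.1 -22.3] [  5.8 -11.6] [ -1.2 -14.4]
128 26 u 263 268 [ -3.8 -23.2] [  5.5 -13.1] [ -0.  -16.5]
138 23 u 264 269 [ -4.5 -26.6] [  8.3 -14. ] [ -1.4 -20. ]
148 23 u 265 270 [ -4.4 -28.3] [  4.7 -18.2] [ -1.2 -21. ]
158 12 u 265 269 [ -4.1 -24.6] [  5.6 -18.1] [  1.  -21.6]
178 3 u 263 263 [  5.6 -18.4] [  8.3 -15.8] [  5.8 -16. ]
188 2 u 263 263 [  7.9 -18.4] [  8.2 -18.1] [  8.1 -18.3]
198 31 u 265 277 [-53.4  -0.1] [-37.3  20.8] [-51.6  12.4]
208 55 u 264 278 [-54.8  -7.2] [-35.4  22.6] [-48.8  14.9]
218 66 u 264 278 [-55.1  -6.2] [-34.   22.4] [-49.7  13.8]
228 56 u 264 278 [-54.5  -6.9] [-37.1  23.9] [-49.5  13.8]
238 5 u 268 279 [-54.6  -3.4] [-47.1  20.1] [-53.1  12.5]
```

View pics/w10.png

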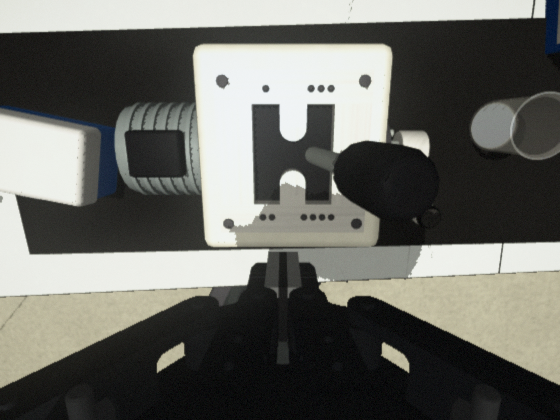

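Emit:
{"name": "carry_out", "arguments": {"commands": "0 0 0 22 0 0 -1; 0 0 0 22 0 0 -1; 0 0 0 0 0 0 -1; 0 0 0 0 -6 0 -1; 0 0 0 0 -6 0 -1"}}

```text
t: 10.2
position: [559.6, 154.4, 200.3]
orientation: [-2.679, 1.64, 0.0]
ft_force: [-0.5, 0.4, -0.7]
opening: 0.001
```

Emit:
{"name": "carry_out", "arguments": {"commands": "0 0 0 0 -6 0 -1; 0 0 0 0 -6 0 -1; 0 0 0 0 -6 0 -1; 0 0 0 0 -5 0 -1; 0 0 0 0 0 0 -1"}}

```text
t: 10.7
position: [580.1, 164.5, 200.2]
orientation: [-2.679, 1.64, -0.0]
ft_force: [-0.5, 0.6, 1.0]
opening: 0.003
```

```bash
python3 - <<'E'
from h import *
st(); snap('side','side11');bands('side11');snap('wrist','w11')
E
```

```text
t 10.7 unit [ -5.6 -36.5 200.2] yaw of tool x -62.93 z [ 0.  0. -1.] F [-0.5  0.6  1. ] op 0.0
118 23 u 260 265 [  3.4 -22.5] [ 14.5 -12.4] [  9.2 -15.4]
128 27 u 260 265 [  5.9 -26.2] [ 17.3 -12.6] [  9.2 -16.7]
138 18 u 261 265 [  6.1 -24.7] [ 15.9 -15.6] [ 10.1 -18.9]
148 25 u 261 266 [  6.2 -28.7] [ 18.7 -16.9] [ 10.3 -21. ]
158 24 u 261 266 [  7.7 -30.3] [ 18.1 -20.3] [ 12.  -23.5]
168 21 u 260 269 [  5.6 -33.3] [ 17.8 -18.1] [ 11.4 -24. ]
178 46 u 258 271 [  2.2 -41. ] [ 24.8 -15.1] [  7.6 -21.5]
188 63 u 258 271 [  1.9 -37.5] [ 27.4 -16.6] [  7.8 -22.2]
198 70 u 258 279 [-18.  -42.9] [ 30.1 -17.4] [  9.3 -24.6]
208 94 u 259 280 [-17.9 -49.7] [ 27.9 -19.7] [ -3.2 -25.2]
218 93 u 259 280 [-18.4 -48.4] [ 27.5 -20. ] [ -4.9 -26.4]
228 50 u 267 281 [-18.6 -49.9] [  0.3 -21.7] [-13.5 -30.1]
238 7 u 271 282 [-18.4 -47.9] [-12.8 -21.4] [-16.7 -40.8]
```

View pics/w11.png

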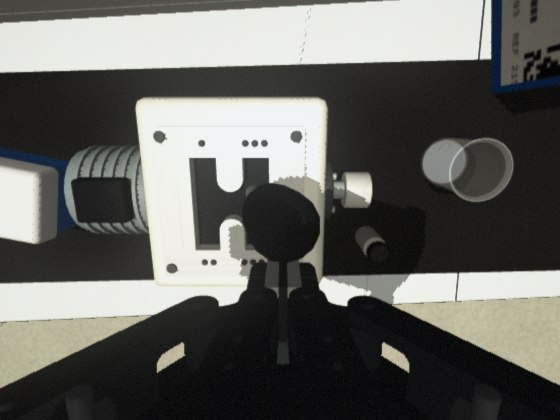

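Emit:
{"name": "carry_out", "arguments": {"commands": "0 0 0 0 -5 0 -1; 0 0 0 0 -5 0 -1; 0 0 0 0 -5 0 -1; 0 0 0 0 -4 0 -1; 0 0 0 0 0 0 -1"}}

```text
t: 11.3
position: [597.0, 173.0, 200.2]
orientation: [-2.679, 1.64, -0.0]
ft_force: [-0.4, 0.1, -0.1]
opening: 0.002
```

Emit:
{"name": "carry_out", "arguments": {"commands": "0 0 0 0 -3 0 -1; 0 0 0 0 -2 0 -1; 0 0 0 0 0 0 -1"}}

```text
t: 11.6
position: [601.2, 175.1, 200.3]
orientation: [-2.679, 1.64, -0.0]
ft_force: [-2.2, -1.3, -0.3]
opening: -0.003
```

```bash
python3 - <<'E'
from h import *
st(); snap('side','side12');bands('side12')
E
```

```text
t 11.6 unit [ 18.  -36.7 200.3] yaw of tool x -62.95 z [ 0.  0. -1.] F [-2.2 -1.3 -0.3] op -0.0
118 20 u 256 260 [ 17.3 -21.2] [ 26.6 -11.4] [ 21.1 -15.3]
128 24 u 256 260 [ 19.3 -22.7] [ 31.1 -13.1] [ 23.3 -17. ]
138 24 u 256 260 [ 21.3 -25.6] [ 29.6 -15.3] [ 25.9 -19.3]
148 22 u 256 260 [ 23.4 -27.3] [ 34.9 -16.4] [ 27.7 -21. ]
158 25 u 256 260 [ 26.1 -28.4] [ 34.6 -18.3] [ 29.6 -23.7]
168 22 u 252 263 [ 24.2 -34. ] [ 42.8 -16.2] [ 29.1 -23.4]
178 56 u 251 264 [ 20.9 -38.8] [ 47.9 -14.7] [ 27.3 -20.9]
188 61 u 251 264 [ 22.7 -39. ] [ 47.9 -15.8] [ 29.5 -22. ]
198 72 u 251 272 [  5.4 -47.7] [ 49.8 -16.7] [ 30.8 -24.7]
208 98 u 251 273 [  4.9 -50.9] [ 51.9 -20.7] [ 19.3 -25.5]
218 92 u 252 273 [  4.1 -51. ] [ 55.3 -22.1] [ 14.9 -29.1]
228 52 u 259 273 [  5.3 -50.2] [ 22.6 -21. ] [  9.7 -29.4]
238 6 u 267 272 [  5.7 -43. ] [  8.9 -28.1] [  6.3 -35.2]
```

Emit:
{"name": "carry_out", "arguments": {"commands": "0 0 0 0 -2 0 -1; 0 0 0 0 -2 0 -1; 0 0 0 0 0 0 -1"}}

```text
t: 11.95
position: [604.8, 176.9, 200.3]
orientation: [-2.679, 1.64, -0.0]
ft_force: [-1.9, -1.3, 0.0]
opening: -0.003
```

Emit:
{"name": "carry_out", "arguments": {"commands": "0 0 0 0 -2 0 -1; 0 0 0 0 0 0 -1"}}

```text
t: 12.15
position: [606.5, 177.8, 200.3]
orientation: [-2.679, 1.64, -0.0]
ft_force: [-2.6, -0.4, -0.8]
opening: 0.001
```

Emit:
{"name": "carry_out", "arguments": {"commands": "0 0 0 0 -2 0 -1; 0 0 0 0 0 0 -1"}}

```text
t: 12.35
position: [608.3, 178.8, 200.3]
orientation: [-2.679, 1.64, -0.0]
ft_force: [-1.3, -0.7, -0.5]
opening: 0.003
```

```bash
python3 - <<'E'
from h import *
st(); snap('side','side13');bands('side13')
E
```

```text
t 12.35 unit [ 26.  -36.6 200.3] yaw of tool x -62.95 z [ 0.  0. -1.] F [-1.3 -0.7 -0.5] op 0.0
118 26 u 254 259 [ 21.5 -23.2] [ 34.9 -11.2] [ 25.5 -15.6]
128 25 u 254 259 [ 24.3 -29.2] [ 35.4 -14.1] [ 28.2 -17.3]
138 23 u 254 259 [ 26.8 -25.2] [ 37.1 -15.2] [ 30.6 -19.3]
148 22 u 254 258 [ 29.8 -26.4] [ 40.  -15.9] [ 33.6 -21.5]
158 26 u 254 258 [ 30.7 -31.1] [ 42.2 -18.7] [ 36.8 -22.9]
168 24 u 250 261 [ 30.5 -35. ] [ 47.7 -16.4] [ 35.2 -22.3]
178 62 u 249 262 [ 27.1 -42.3] [ 52.6 -15. ] [ 35.4 -20.6]
188 60 u 248 261 [ 26.9 -38.4] [ 59.9 -15.7] [ 38.  -23.1]
198 68 u 248 269 [ 12.3 -43. ] [ 62.1 -16.7] [ 39.6 -25.1]
208 103 u 248 270 [ 12.  -49.8] [ 62.2 -19.1] [ 29.7 -25.7]
218 80 u 250 270 [ 11.9 -49.9] [ 59.9 -21.8] [ 19.5 -29.7]
228 53 u 257 270 [ 12.6 -49.6] [ 31.3 -20.5] [ 18.4 -30.5]
238 7 u 260 270 [ 14.  -45.3] [ 20.4 -21.6] [ 19.  -30.2]
```

Emit:
{"name": "carry_out", "arguments": {"commands": "0 0 0 0 -1 0 -1; 0 0 0 0 0 0 -1"}}

```text
t: 12.6
position: [609.0, 179.2, 200.3]
orientation: [-2.679, 1.64, 0.0]
ft_force: [-0.8, -0.9, -0.2]
opening: -0.001
```

Emit:
{"name": "carry_out", "arguments": {"commands": "0 0 0 0 -1 0 -1; 0 0 0 0 0 0 -1"}}

```text
t: 12.8
position: [609.9, 179.6, 200.3]
orientation: [-2.679, 1.64, -0.0]
ft_force: [-1.8, -0.2, -0.6]
opening: 0.005
```

Emit:
{"name": "carry_out", "arguments": {"commands": "0 0 0 0 -1 0 -1; 0 0 0 0 0 0 -1"}}

```text
t: 13.0
position: [610.9, 180.1, 200.3]
orientation: [-2.679, 1.64, -0.0]
ft_force: [-1.1, -1.3, 0.1]
opening: 0.003
```

```bash
python3 - <<'E'
from h import *
st(); snap('side','side14');bands('side14',118,218)
E
```

```text
t 13.0 unit [ 28.9 -36.6 200.3] yaw of tool x -62.95 z [ 0.  0. -1.] F [-1.1 -1.3  0.1] op 0.0
118 20 u 254 259 [ 21.1 -22. ] [ 35.3 -11. ] [ 26.6 -15.3]
128 25 u 254 258 [ 24.9 -23. ] [ 35.8 -11.5] [ 29.8 -16.9]
138 24 u 253 258 [ 27.5 -26. ] [ 40.8 -14.2] [ 32.7 -20. ]
148 30 u 253 258 [ 29.7 -30. ] [ 44.3 -15.7] [ 35.7 -20.6]
158 23 u 253 257 [ 33.9 -28.3] [ 44.6 -19.6] [ 38.  -22.9]
168 28 u 248 261 [ 31.7 -38.6] [ 54.2 -16.6] [ 37.2 -21.2]
178 65 u 248 261 [ 31.6 -40. ] [ 54.4 -13.6] [ 37.3 -21.1]
188 59 u 248 261 [ 32.5 -40.5] [ 56.2 -16.4] [ 40.  -22.4]
198 72 u 247 269 [ 16.2 -50.5] [ 63.7 -18.5] [ 40.4 -25.2]
208 99 u 247 269 [ 16.7 -50. ] [ 65.6 -20.7] [ 35.6 -25.8]
```

Emit:
{"name": "carry_out", "arguments": {"commands": "0 0 0 0 10 0 -1; 0 0 0 0 20 0 -1; 0 0 0 0 35 0 -1; 0 0 0 0 30 -30 -1; 0 0 0 0 0 -40 -1"}}

```text
t: 13.55
position: [521.3, 135.2, 269.5]
orientation: [2.676, -1.639, -0.007]
ft_force: [1.3, -0.1, 0.8]
opening: -0.001
```

Emit:
{"name": "carry_out", "arguments": {"commands": "0 0 0 0 0 0 -1; 0 0 0 0 0 0 -1; 0 0 0 0 0 0 -1"}}

```text
t: 13.85
position: [525.7, 136.7, 269.7]
orientation: [2.679, -1.64, -0.001]
ft_force: [0.2, 0.4, -0.1]
opening: 0.002
```

```bash
python3 - <<'E'
from h import *
st(); snap('side','side15');bands('side15',118,238);snap('wrist','w15');snap('top','top15')
im=cv2.imread('pics/side15.png');cv2.imwrite('pics/side15z.png',cv2.resize(im[110:350,130:350],None,fx=2.4,fy=2.4,interpolation=cv2.INTER_CUBIC))
E
```

```text
t 13.85 unit [-66.6 -36.6 269.7] yaw of tool x -62.95 z [-0.001 -0.    -1.   ] F [ 0.2  0.4 -0.1] op 0.0
118 27 u 254 259 [ 22.1 -24.4] [ 34.6 -10.4] [ 27.1 -15.6]
128 22 u 254 258 [ 25.9 -23.5] [ 35.7 -12.6] [ 30.2 -17.4]
138 25 u 253 258 [ 29.3 -27. ] [ 40.1 -14.6] [ 33.7 -19.2]
148 30 u 253 258 [ 31.4 -29. ] [ 44. -18.] [ 35.8 -21.8]
158 22 u 253 257 [ 35. -27.] [ 45.7 -19.1] [ 38.4 -23.2]
168 27 u 249 260 [ 33.  -35.4] [ 50.7 -14.7] [ 38.  -21.3]
178 63 u 248 261 [ 29.3 -41.6] [ 55.3 -13.6] [ 37.7 -21.1]
188 66 u 248 261 [ 31.7 -45.8] [ 57.3 -15.5] [ 39.1 -24.2]
198 69 u 247 261 [ 35.  -45.3] [ 64.6 -17. ] [ 42.4 -24.3]
208 73 u 247 260 [ 38.7 -47. ] [ 65.  -18.2] [ 46.1 -28.4]
218 33 u 249 258 [ 41. -42.] [ 62.8 -22. ] [ 50.6 -31.3]
```

View pics/side15z.png

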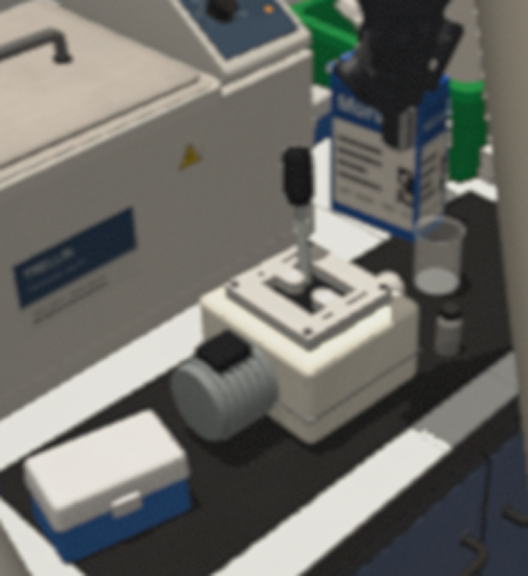

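View pics/w15.png

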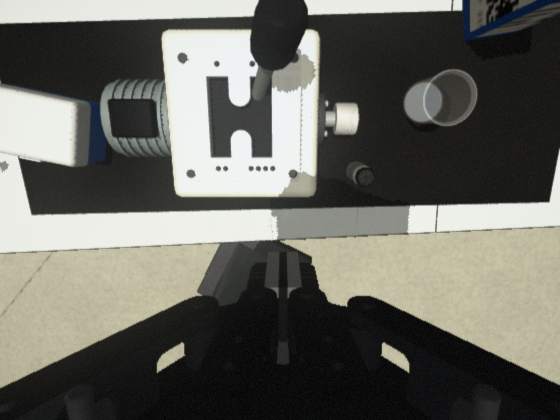

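View pics/top15.png

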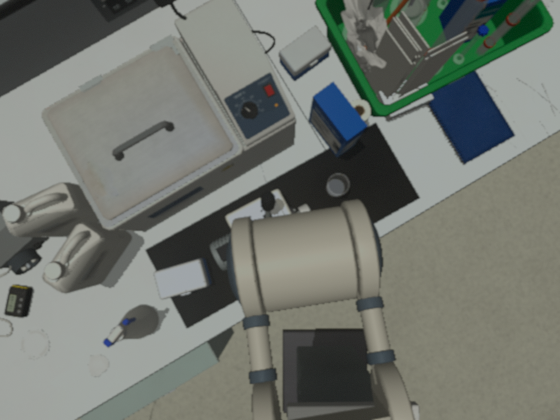

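```bash
python3 - <<'E'
from h import *
print(robot.finish_job())
E
```

```text
the job is handed in; nothing more can be done
None
```

I pushed the lever into the third slot and handed the job in at about 14 s. No verdict is reported, so the result rests on my own measurements.

**What I did:** I kept the fingers shut and only ever pushed the knob from outside.
- **To the crossing:** I pushed it back from its far side, from `lever_fore` of about 0.09 to about 0.
- **Across:** I pushed it from its left side to the right column, to `lever_across` of about 0.2.
- **Home:** I pushed it forward from its front side, then drew back clear.

**Last checks:**
- **Lever:** with the arm clear, the side camera's depth gives `lever_fore` of about 0.28 and `lever_across` of about 0.2. The wrist picture shows the rod near the far end of the three-stud slot.
- **Slot end:** the push force stayed near 2 N and never rose, so I did not feel the end stop. "Home" rests on the camera angle, which is above the 0.235 limit.
- **Forces:** the largest force I read while pushing was about 5 N. Forces were read only at the end of each move.
- **Bystanders:** the vial, beaker and tip case look unmoved in the final pictures. I did not measure their distances.
- **Disagreement:** the top and wrist cameras placed the unit's centre about 2 mm apart. This was small enough not to matter.

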